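Serve a clementine in the handled dish and hold it out to the diner

TASK

Take the orange clementine off the fruit board, set it in the middle of the white dish and let it go. Then grip the dish by one of its wooden handles, lift it clear of the bar, and only then turn it in the air about a quarter turn, level and smoothly so that the clementine stays in the middle. Finish while still holding it by that handle, level, about 10 cm above the middle of the cork mat, handles square to the mat and the free handle pointing to the diner's side (away from the robot); leave everything else on the bar where it is.

Things in the scene. Friction and masses are not known exactly. Their poses are not given: they have to be found in the camera images.
- clementine: the orange clementine, a ball 52 mm across, about 75 g; it rolls, with a little rolling resistance. Origin: its centre, 38 mm above the bar when it sits in one of the three hollows of the fruit board (at the start; apple and lime sit in the others), 32 mm above the dish's origin when it rests in the middle of the dish
- dish: shallow round white enamel dish, blue rim, loose, about 180 g, 160 mm across, 35 mm high, foot 100 mm across. Origin: centre of the foot's underside, z up. Inside, a flat middle 30 mm wide is 6 mm above the origin, then the floor rises 10 degrees to 15 mm at radius 64 mm, then a steep side. Equal wooden handles stick out along its +x and -x; at the start these point roughly along the robot's y
- handle_a (a point): middle of the wooden handle on the dish's +x side, 106 mm from the dish's centre and 25 mm above its underside. The handle is a bar 44 mm long (radially, from 84 to 128 mm from the centre), 22 mm wide and 16 mm high, flat-sided; take it from above across its width
- handle_b (a point): middle of the equal wooden handle on the dish's -x side
- mat: flat cork place mat on the bar, fixed, 150 mm (its x) by 200 mm (its y), 3 mm thick. Origin: centre of its underside. Its x axis points away from the robot to the diner's side; it may be turned a little on the bar
- fruit_board: dark wooden fruit board, fixed, 300 mm (its x) by 110 mm (its y), 22 mm thick, with three round hollows 41 mm wide and 14 mm deep in a row along its x axis, at -95, 0 and +95 mm. Origin: centre of its underside. Each fruit stands in a hollow; the row runs roughly along the robot's x
- apple: red apple, 72 mm ball, in a hollow of the fruit board; leave alone. Origin: its centre
- lime: green lime, 48 mm ball, in a hollow of the fruit board; leave alone. Origin: its centre
- mug: blue mug, 80 mm across, 95 mm high, handle on its +y side, towards the diner's edge of the bar; leave alone. Origin: centre of its underside
- pepper_mill: brown wooden pepper mill, 58 mm across, 165 mm high, towards the diner's edge; leave alone. Origin: centre of its underside
- ramekin: terracotta ramekin of salt, 84 mm across, 42 mm high, on the robot's side of the mat; leave alone. Origin: centre of its underside
Not all that is in view belongs to the job. Several things have the shape of the mat; the one meant has the colours described above.

How it is judged:
On the way, in this order (a step that is already met when the one before it is completed fails the run):
1. the clementine rests in the middle of the dish, let go, and the dish still stands on the bar where it was (horizontal distance between clementine and dish below 0.022 m and z of clementine in the frame of dish between 0.02 and 0.04 m and contact force between the fingers and clementine below 0.1 N and linear speed of clementine below 0.04 m/s and distance of dish from where it was at the start of the episode below 0.05 m), for 0.2 s.
2. the dish is lifted clear of the bar by one handle, level, before it is turned, the clementine in its middle (height (world z) of dish above 0.025 m and angle between the x axis of dish and the x axis of mat, either way round above 0.7 rad and angle between dish's own z axis and vertical below 0.15 rad and horizontal distance between clementine and dish below 0.03 m and (distance between the grasp point and handle_a below 0.04 m or distance between the grasp point and handle_b below 0.04 m)), for 0.1 s.
At the end, for the whole second after the job is handed in: Dish gripped by one wooden handle, free handle to the diner's side, its line within 12 degrees of the mat's x, centre within 50 mm of the mat's, underside 50 to 180 mm above the bar, level within 5.7 degrees, at rest; clementine untouched in it within 22 mm of its centre (horizontal distance between dish and mat below 0.05 m and height (world z) of dish between 0.05 and 0.18 m and angle between the x axis of dish and the x axis of mat, either way round below 0.21 rad and angle between dish's own z axis and vertical below 0.1 rad and horizontal distance between clementine and dish below 0.022 m and z of clementine in the frame of dish between 0.02 and 0.04 m and contact force between the fingers and dish above 0.5 N and contact force between each of the arm, the fingers and clementine below 0.1 N and linear speed of dish below 0.03 m/s and linear speed of clementine below 0.04 m/s and ((distance between the grasp point and handle_a below 0.04 m and x of handle_b in the frame of mat above 0.03 m) or (distance between the grasp point and handle_b below 0.04 m and x of handle_a in the frame of mat above 0.03 m))); the arm keeps its last pose, push and grip.
It fails at once if the clementine rolls away from the middle of the dish (more than 35 mm) while the dish is off the bar (height (world z) of dish above 0.02 m and horizontal distance between clementine and dish above 0.035 m).
It fails at once if the dish is tipped by more than 14 degrees (angle between dish's own z axis and vertical above 0.25 rad).
It fails at once if the apple, lime, mug, pepper mill or ramekin is moved by more than 30 mm (distance of any of apple, lime, mug, pepper_mill, ramekin from where it was at the start of the episode above 0.03 m).
It also fails if it takes over 72 s, if anything falls off the work surface, if the arm or the gripper's body presses on something with over 40 N, if the wrist force passes 120 N, or if a joint passes its speed limit or range.

ROBOT

A 7-joint arm with a two-finger parallel gripper is mounted at the origin on the work surface. World frame = base frame: x ahead of the robot, y to its left, z up, the work surface at z = 0. Lengths are in m, angles in rad, forces in N, time in s.
With the tool pointing down it reaches from about 0.4 to 0.9 m from the base axis. Payload 5.5 kg.
Tool frame: the origin (TCP) lies at the very end of the fingers, on their centre line; the grasp point (between the pads) lies 19 mm behind it (ctrl.grip_point_offset is the distance from the TCP to the grasp point, in m); z points along the fingers, y is the direction in which the jaws open and shut (so a half turn about z gives the same grasp; the last joint's range is limited). The gripper opens to 85 mm and grips with 20 to 120 N. Pads are 22 mm wide; open, the fingers measure 114 mm over their backs; the gripper's body (76 mm by 85 mm) begins 54 mm behind the grasp point. The pads swing forward as they close: fully open they stand 13 mm farther back than shut.
Start: joints at [-1.023, 0.501, -0.427, 1.55, 0.221, 1.138, -0.21], TCP at [0.183, 0.624, 0.231] pointing down, gripper open.
Joint ranges: [-2.88, 2.88], [-0.31, 2.03], [-1.54, 1.56], [0.2, 2.42], [-1.41, 4.55], [0.19, 2.02], [-2.57, 2.57]. Speed limits (rad/s): [2.57, 2.57, 3.14, 3.14, 3.14, 3.14, 3.14].

INTERFACE

Orientations are given as a rotation vector (axis times angle).
In Python, from rig import ctrl gives the robot as it stands.
- The arm moves only by the tool jog_arm, never from a script. Its argument "plan" is a list of rows, each a list of 5 numbers: the closure, from 0 (fully open) to 1 (shut), then the shift along the tool's x, y, z each as a share of 0.03 m, from -1 to 1, then the turn about the tool's z as a share of 0.1 rad, from -1 to 1. In form: [[grip, x, y, z, yaw], ...]. A call has 1 to 20 rows; each row shifts and turns the pose as measured when the row begins, along the tool's axes as they then stand; what a row does not reach is not made up. A row lasts 1/12 s, in which the tool goes at most 41.7 mm and 7.16 degrees, less where a joint would pass 70% of its speed; a pose out of reach is approached as far as the arm can. A call with a number of a shift or a turn outside -1 to 1 is refused whole. A call with a gripper value outside its range is refused whole. The fingers move at their own pace and stop on an object; "newtons" is the grip in N (left out, the last holds). Time passes only in rows, so rows that do not move let the fingers close. It gives the time, the measured TCP pose, the force and the opening at its end, in the units of the state.
- ctrl.read_state(): the state, without advancing time (a new reading comes with each control period).
- ctrl.capture(name): name is "scene" or "top" or "wrist"; returns a dict with "frame" (400x640x3 uint8, red, green, blue), "mtx" (3x3 intrinsics, pixels), "view" (4x4, takes a point from world to camera coordinates). Camera axes: x right, y down, z forward; pixel columns grow to the right and rows downward; lengths in m; the calibration is good to about 2 mm. A picture is of the moment at which its call begins. There is no depth.
- ctrl.finish_job(): hands the job in, once; it reports no verdict.
The state is a dict: "time": time; "joints": joint angles; "dq": joint speeds; "joint_efforts": joint torques, N m; "ee_pos": TCP position; "tcp_rot": TCP orientation; "ft_force": force on the tool from outside, world axes, zero at the start; "ft_torque": the same for the moment, N m; "finger_gap": finger opening in m.
Only numpy, scipy, OpenCV 4.12 (cv2) and the standard library are available. Lean on these libraries where they do the work, as an engineer would, in place of code of your own. Each camera call takes 0.05 s, during which the arm holds its last target. There are 200 camera calls.

## Working session

There is one attempt and no reset: what is moved stays moved. The work goes in short steps, Python scripts to look and compute and a tool call to move; the robot and the scene stay as the last step left them, time stands still between calls to the robot, and variables do not carry over. Pictures are saved under pics/ and viewed, about 8 in all and at most 12, crops included, and the job is handed in when it is done.

Besides the shell and the picture viewer there is one more tool, called after "Call:" as name([rows], argument=value, ...), one row to a line, values as JSON. jog_arm: Moves the arm, as the interface text tells. Shift numbers are shares of 0.03 m and turn numbers shares of 0.1 rad, none past 1 either way. Its arguments: {"type":"object","properties":{"plan":{"type":"array"},"newtons":{"type":"number"}},"required":["plan"]}

```bash
ls; mkdir -p pics; python3 - <<'E'
from rig import ctrl
import cv2,pickle,numpy as np
s=ctrl.read_state();print({k:np.round(v,3) for k,v in s.items()})
d={}
for n in("scene","top"):
    d[n]=ctrl.capture(n);cv2.imwrite(f"pics/{n}0.png",d[n]["frame"][:,:,::-1])
    print(n,d[n]["mtx"].tolist(),np.round(d[n]["view"],4).tolist())
pickle.dump(d,open("d0.pkl","wb"))
E
```

```text
pics
{'time': np.float64(0.0), 'joints': array([-1.023,  0.502, -0.427,  1.551,  0.221,  1.138, -0.21 ]), 'dq': array([-0.001, -0.   , -0.   ,  0.   ,  0.001, -0.002,  0.   ]), 'joint_efforts': array([ 0.0000e+00, -5.6952e+01, -5.8170e+00, -2.8094e+01,  1.1000e-02,
        1.2000e-02, -0.0000e+00]), 'ee_pos': array([0.183, 0.623, 0.23 ]), 'tcp_rot': array([-4.460e-01, -3.109e+00,  3.000e-03]), 'ft_force': array([ 1.049,  0.772, -0.107]), 'ft_torque': array([ 0.02 ,  0.016, -0.011]), 'finger_gap': np.float64(0.085)}
scene [[431.33447100653495, 0.0, 319.95028696613855], [0.0, 431.33447100653495, 198.87453576359684], [0.0, 0.0, 1.0]] [[-0.4904, 0.8715, 0.0046, 0.2145], [0.7485, 0.4239, -0.51, -0.3381], [-0.4464, -0.2466, -0.8602, 1.5172], [0.0, 0.0, 0.0, 1.0]]
top [[372.16170104197505, 0.0, 318.6062160813563], [0.0, 372.16170104197505, 197.99642034226324], [0.0, 0.0, 1.0]] [[-0.0079, -0.9999, -0.0139, 0.0548], [-0.9853, 0.0102, -0.1705, 0.4735], [0.1707, 0.0123, -0.9853, 1.1166], [0.0, 0.0, 0.0, 1.0]]
```

View pics/top0.png

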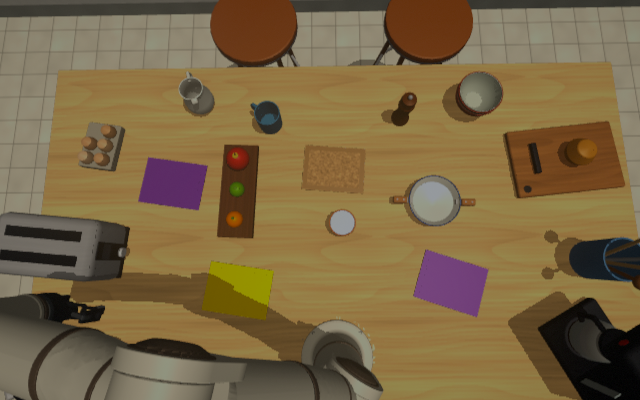

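View pics/scene0.png

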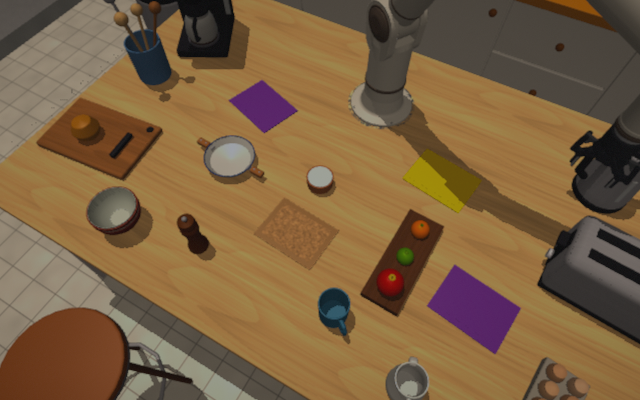

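The top view shows the clementine at about (235,219) on the board, the dish at (433,201) with handles at about (399,199) and (468,202), the ramekin at (341,222), and the apple and lime further up the board.

Mat candidates in the top view are cork-brown (334,169), purple (173,184), yellow (238,290) and violet (451,282). Only the first is cork. I'll confirm it in a crop while measuring.

```bash
cat > h.py <<'E'
import cv2,numpy as np
def ray(c,px,z):
    K,V=np.array(c["mtx"]),np.array(c["view"]);R,t=V[:3,:3],V[:3,3]
    o=-R.T@t; d=R.T@np.linalg.inv(K)@np.array([px[0],px[1],1.]); return o+d*(z-o[2])/d[2]
def proj(c,p):
    q=np.array(c["mtx"])@(np.array(c["view"])@np.r_[p,1])[:3]; return q[:2]/q[2]
def blob(c,lo,hi,box):
    x0,y0,x1,y1=box; hsv=cv2.cvtColor(c["frame"],cv2.COLOR_RGB2HSV)
    m=np.zeros(hsv.shape[:2],np.uint8); m[y0:y1,x0:x1]=cv2.inRange(hsv,lo,hi)[y0:y1,x0:x1]
    m=cv2.morphologyEx(m,cv2.MORPH_CLOSE,np.ones((3,3)))
    return max(cv2.findContours(m,cv2.RETR_EXTERNAL,cv2.CHAIN_APPROX_NONE)[0],key=cv2.contourArea)
E
python3 - <<'E'
import pickle,cv2,numpy as np
from h import *
d=pickle.load(open("d0.pkl","rb"));t,s=d["top"],d["scene"]
for n,c,b in(("top",t,(222,205,250,232)),("scene",s,(405,215,435,242))):
    k=blob(c,(6,170,110),(18,255,255),b); print(n,"clem",cv2.minEnclosingCircle(k),ray(c,cv2.minEnclosingCircle(k)[0],.038).round(3))
hsv=cv2.cvtColor(t["frame"],cv2.COLOR_RGB2HSV)
for p in[(320,160),(345,180),(330,200),(380,165),(399,199),(468,202),(390,215),(433,201),(411,190)]:print(p,hsv[p[1]-1:p[1]+2,p[0]-1:p[0]+2].reshape(-1,3).mean(0).round())
for n,c,b in(("top",t,(400,168,470,232)),("scene",s,(195,128,265,185))):
    k=blob(c,(0,0,60),(179,85,255),b); e=cv2.fitEllipse(cv2.convexHull(k));print(n,"dish",e,ray(c,e[0],.033).round(3))
a=cv2.resize(t["frame"][130:250,215:485],None,fx=2.9,fy=2.9,interpolation=cv2.INTER_CUBIC)
cv2.imwrite("pics/crop1.png",a[:,:,::-1])
E
```

```text
top clem ((233.85714721679688, 218.57142639160156), 7.986052513122559) [0.412 0.314 0.038]
scene clem ((420.0, 227.5), 8.381627082824707) [0.41  0.311 0.038]
(320, 160) [ 16. 155. 140.]
(345, 180) [ 17. 154. 142.]
(330, 200) [ 20. 138. 151.]
(380, 165) [ 20. 139. 151.]
(399, 199) [ 14. 169. 131.]
(468, 202) [ 14. 176. 130.]
(390, 215) [ 22. 132. 151.]
(433, 201) [ 68.  10. 154.]
(411, 190) [41. 54. 97.]
top dish ((434.15484619140625, 200.3123321533203), (50.2779426574707, 53.50394058227539), 116.96682739257812) [ 0.464 -0.309  0.033]
scene dish ((228.98927307128906, 155.93246459960938), (41.65935134887695, 52.18558120727539), 79.50419616699219) [ 0.47  -0.31   0.033]
```

View pics/crop1.png

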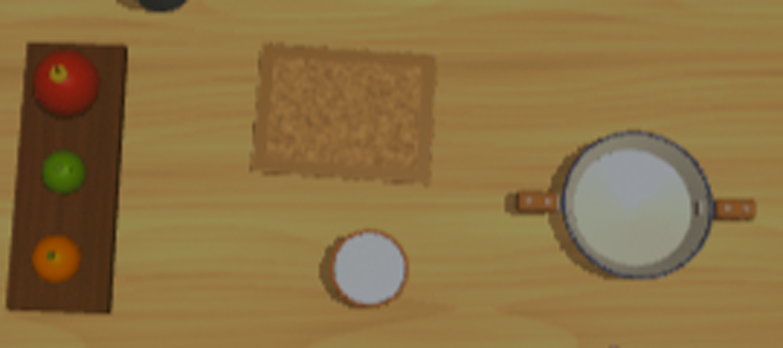

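The crop confirms the cork mat: granular brown with a border, corners in the crop at (262,44), (434,56), (428,184) and (252,170). The dish handles are at crop (537,202) and (734,209).

```bash
python3 - <<'E'
import pickle,cv2,numpy as np
from h import *
from scipy.spatial.transform import Rotation as R
from rig import ctrl
d=pickle.load(open("d0.pkl","rb"));t,s=d["top"],d["scene"]
f=lambda p:(p[0]/2.9+215,p[1]/2.9+130)
k=blob(t,(8,146,90),(18,200,255),(295,138,372,200)); r=cv2.minAreaRect(k); print("mat",r)
P=np.array([ray(t,f(p),.003)[:2] for p in[(262,44),(434,56),(428,184),(252,170)]]);print(P.round(3),P.mean(0))
P2=np.array([ray(t,p,.003)[:2] for p in cv2.boxPoints(r)]);print(P2.round(3),P2.mean(0))
for n,c,b in(("top",t,[(388,192,408,208),(459,195,480,210)]),("scene",s,[(193,132,210,152),(246,163,268,182)])):
    for q in b:
        k=blob(c,(5,150,100),(17,255,255),q);m=cv2.minAreaRect(k);print(n,"handle",m,ray(c,m[0],.03).round(3))
for p in[(400.2,199.7),(468.1,202.1)]:print(ray(t,p,.033).round(3))
print(R.from_rotvec(ctrl.read_state()["tcp_rot"]).as_matrix().round(3))
E
```

```text
mat ((331.8959045410156, 169.01007080078125), (76.09510803222656, 45.237369537353516), 3.945185899734497)
[[ 0.658  0.093]
 [ 0.641 -0.102]
 [ 0.494 -0.091]
 [ 0.512  0.105]] [0.57619562 0.00146138]
[[ 0.511  0.135]
 [ 0.663  0.126]
 [ 0.642 -0.124]
 [ 0.491 -0.109]] [0.57674289 0.0071783 ]
top handle ((400.0, 199.5), (7.0, 12.0), 90.0) [ 0.468 -0.204  0.03 ]
top handle ((468.5, 202.0), (6.0, 13.0), 90.0) [ 0.458 -0.417  0.03 ]
scene handle ((203.00001525878906, 141.00001525878906), (11.938197135925293, 6.086139678955078), 20.556045532226562) [ 0.461 -0.419  0.03 ]
scene handle ((256.4000244140625, 170.20001220703125), (11.627553939819336, 6.260990142822266), 26.56505012512207) [ 0.471 -0.207  0.03 ]
[ 0.467 -0.204  0.033]
[ 0.458 -0.414  0.033]
[[-0.96   0.281 -0.001]
 [ 0.281  0.96  -0.002]
 [ 0.    -0.002 -1.   ]]
```

Call:
jog_arm([
  [0, -0.5, -0.38, 0.1, 0],
  [0, -0.93, -0.71, 0.2, 0],
  [0, -0.93, -0.71, 0.2, 0],
  [0, -0.93, -0.71, 0.2, 0],
  [0, -0.93, -0.71, 0.2, 0],
  [0, -0.93, -0.71, 0.3, 0],
  [0, -0.93, -0.71, 0.3, 0],
  [0, -0.93, -0.71, 0.3, 0],
  [0, -0.93, -0.71, 0.3, 0],
  [0, -0.93, -0.71, 0.3, 0],
  [0, -0.5, -0.4, 0.3, 0],
  [0, 0, 0, 0, 0],
], newtons=30)

```text
time: 1.1
ee_pos: [0.3945, 0.3247, 0.1399]
tcp_rot: [-0.433, -3.103, 0.009]
ft_force: [-0.3, 0.1, 0.1]
finger_gap: 0.0856
```

```bash
cat >> h.py <<'E'
from scipy.spatial.transform import Rotation as Rot
def st(ctrl,target=None):
    s=ctrl.read_state();R=Rot.from_rotvec(s["tcp_rot"]).as_matrix()
    print("t %.2f"%s["time"],"tcp",s["ee_pos"].round(4),"yaw_y %.3f"%np.arctan2(R[1,1],R[0,1]),"ztool",R[:,2].round(3),"F",np.round(s["ft_force"],1),"gap %.4f"%s["finger_gap"],"q",np.round(s["joints"],2))
    if target is not None: print("tool delta/0.03:",(R.T@(np.array(target)-s["ee_pos"])/.03).round(2))
    return s
E
python3 - <<'E'
from h import *
from rig import ctrl
st(ctrl,(.411,.313,.15))
c=ctrl.capture("wrist");cv2.imwrite("pics/w1.png",c["frame"][:,:,::-1])
k=blob(c,(6,170,80),(18,255,255),(0,0,640,400));e=cv2.minEnclosingCircle(k);print(e,ray(c,e[0],.038))
print(np.round(proj(c,(.411,.313,.038))))
E
```

```text
t 1.10 tcp [0.3945 0.3247 0.1399] yaw_y 1.293 ztool [-0.009 -0.004 -1.   ] F [-0.3  0.1  0.1] gap 0.0856 q [-0.46  0.37 -0.33  1.97  0.15  0.84  0.42]
tool delta/0.03: [-0.63 -0.23 -0.34]
((319.0, 272.5), 127.3980941772461) [0.45652907 0.30708238 0.038     ]
[311. 225.]
```

View pics/w1.png

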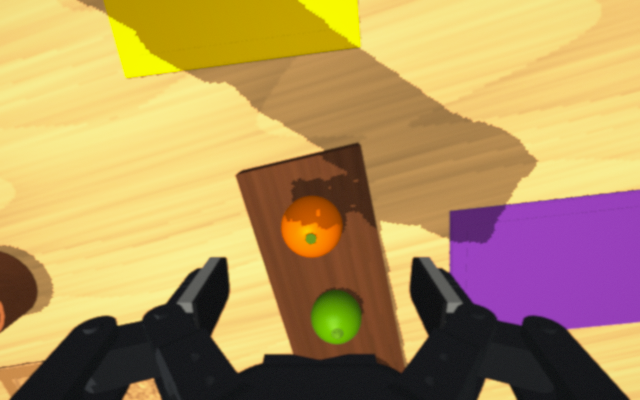

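The wrist view shows the clementine at (312,226), r≈31. My estimate projects to (311,225), so it holds; the lime is at (337,317).

Call:
jog_arm([
  [0, -0.35, -0.12, 0, 0],
  [0, -0.3, -0.12, 0, 0],
  [0, 0, 0, 0.6, 0],
  [0, 0, 0, 0.6, 0],
  [0, 0, 0, 0.6, 0],
  [0, 0, 0, 0.4, 0],
  [0, 0, 0, 0, 0],
])

```text
time: 1.73
ee_pos: [0.4131, 0.3223, 0.0763]
tcp_rot: [-0.417, -3.111, -0.009]
ft_force: [-0.9, 0.9, 0.0]
finger_gap: 0.0854
```

```bash
python3 - <<'E'
from h import *
from rig import ctrl
st(ctrl,(.411,.313,.023))
E
```

```text
t 1.73 tcp [0.4131 0.3223 0.0763] yaw_y 1.305 ztool [-0.003  0.006 -1.   ] F [-0.9  0.9  0. ] gap 0.0854 q [-0.46  0.48 -0.3   1.99  0.2   0.7   0.42]
tool delta/0.03: [-0.02 -0.33  1.78]
```

Call:
jog_arm([
  [0, 0, -0.4, 0, 0],
  [0, 0, -0.05, 0.5, 0],
  [0, 0, 0, 0.5, 0],
  [0, 0, 0, 0.5, 0],
  [0, 0, 0, 0.3, 0],
  [0, 0, 0, 0, 0],
])

```text
time: 2.23
ee_pos: [0.4112, 0.312, 0.0261]
tcp_rot: [0.406, 3.113, 0.018]
ft_force: [-0.0, -0.5, -1.2]
finger_gap: 0.0854
```

```bash
python3 - <<'E'
from h import *
from rig import ctrl
st(ctrl,(.411,.313,.023))
E
```

```text
t 2.23 tcp [0.4112 0.312  0.0261] yaw_y 1.311 ztool [ 0.004  0.011 -1.   ] F [-0.  -0.5 -1.2] gap 0.0854 q [-0.48  0.55 -0.27  2.03  0.25  0.58  0.4 ]
tool delta/0.03: [0.02 0.03 0.11]
```

Well aligned, so close.

Call:
jog_arm([
  [0.2, 0, 0, 0.1, 0],
  [0.4, 0, 0, 0, 0],
  [0.6, 0, 0, 0, 0],
  [0.8, 0, 0, 0, 0],
  [0.8, 0, 0, 0, 0],
  [0.8, 0, 0, 0, 0],
  [0.8, 0, 0, 0, 0],
  [0.8, 0, 0, 0, 0],
], newtons=30)

```text
time: 2.9
ee_pos: [0.4131, 0.3132, 0.0271]
tcp_rot: [0.405, 3.109, 0.024]
ft_force: [1.1, -0.1, -0.3]
finger_gap: 0.0501
```

```bash
python3 - <<'E'
from h import *
from rig import ctrl
st(ctrl,(.411,.313,.15))
E
```

```text
t 2.90 tcp [0.4131 0.3132 0.0271] yaw_y 1.312 ztool [ 0.008  0.014 -1.   ] F [ 1.1 -0.1 -0.3] gap 0.0501 q [-0.48  0.55 -0.27  2.03  0.25  0.58  0.4 ]
tool delta/0.03: [ 0.05  0.04 -4.1 ]
```

Call:
jog_arm([
  [0.8, 0, 0, -0.4, 0],
  [0.8, 0, 0, -0.8, 0],
  [0.8, 0, 0, -0.9, 0],
  [0.8, 0, 0, -0.9, 0],
  [0.8, -0.1, -0.3, -0.5, 0],
  [0.8, -0.25, -0.7, 0, 0],
  [0.8, -0.3, -0.85, 0, 0],
  [0.8, -0.3, -0.85, 0, 0],
  [0.8, -0.3, -0.85, 0, 0],
  [0.8, -0.3, -0.85, 0, 0],
  [0.8, -0.3, -0.85, 0, 0],
  [0.8, -0.3, -0.85, 0, 0],
  [0.8, -0.3, -0.85, 0, 0],
  [0.8, -0.3, -0.85, 0, 0],
  [0.8, -0.3, -0.85, 0, 0],
  [0.8, -0.3, -0.85, 0, 0],
  [0.8, -0.3, -0.85, 0, 0],
  [0.8, -0.3, -0.85, 0, 0],
  [0.8, -0.3, -0.85, 0, 0],
  [0.8, -0.3, -0.85, 0, 0],
])

```text
time: 4.57
ee_pos: [0.4505, -0.104, 0.1478]
tcp_rot: [0.371, 3.097, 0.041]
ft_force: [1.6, -0.3, -1.5]
finger_gap: 0.0503
```

```bash
python3 - <<'E'
from h import *
from rig import ctrl
st(ctrl,(.464,-.311,.15))
E
```

```text
t 4.57 tcp [ 0.4505 -0.104   0.1478] yaw_y 1.332 ztool [ 0.025  0.023 -0.999] F [ 1.6 -0.3 -1.5] gap 0.0503 q [ 0.31  0.24 -0.14  2.11  0.01  0.77  1.51]
tool delta/0.03: [-2.07 -6.59 -0.22]
```

Call:
jog_arm([
  [0.8, -0.25, -0.85, 0, 0],
  [0.8, -0.25, -0.85, 0, 0],
  [0.8, -0.25, -0.85, 0, 0],
  [0.8, -0.25, -0.85, 0, 0],
  [0.8, -0.25, -0.85, 0, 0],
  [0.8, -0.25, -0.8, 0, 0],
  [0.8, -0.25, -0.7, 0, 0],
  [0.8, -0.2, -0.5, 0, 0],
  [0.8, 0, 0, 0, 0],
])

```text
time: 5.32
ee_pos: [0.4626, -0.3163, 0.1524]
tcp_rot: [0.378, 3.087, 0.037]
ft_force: [0.4, -1.1, -0.7]
finger_gap: 0.0504
```

```bash
python3 - <<'E'
from h import *
from rig import ctrl
st(ctrl,(.464,-.311,.06))
c=ctrl.capture("wrist");cv2.imwrite("pics/w2.png",c["frame"][:,:,::-1])
for p in[(.464,-.311,.006),(.4685,-.205,.033),(.459,-.417,.033)]:print(proj(c,p).round())
E
```

```text
t 5.32 tcp [ 0.4626 -0.3163  0.1524] yaw_y 1.327 ztool [ 0.034  0.02  -0.999] F [ 0.4 -1.1 -0.7] gap 0.0504 q [ 0.6   0.39 -0.04  1.88 -0.03  0.86  1.92]
tool delta/0.03: [0.09 0.1  3.08]
[320. 184.]
[441. 168.]
[203. 215.]
```

View pics/w2.png

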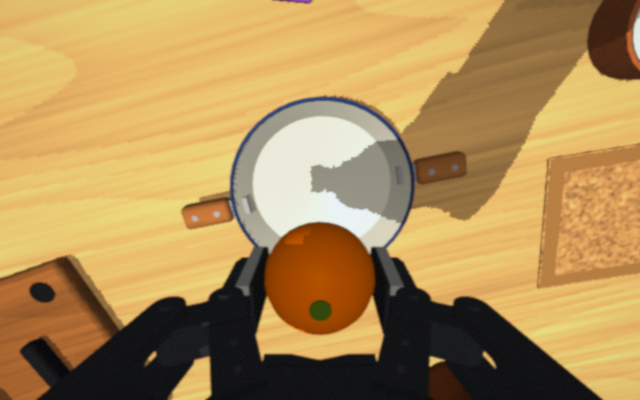

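The dish handles are at (208,213) and (441,167), against predictions of (203,215) and (441,168); the ball is held centrally. Lowering now.

Call:
jog_arm([
  [0.8, 0.1, 0.15, 0.3, 0],
  [0.8, 0, 0, 0.6, 0],
  [0.8, 0, 0, 0.6, 0],
  [0.8, 0, 0, 0.6, 0],
  [0.8, 0, 0, 0.6, 0],
  [0.8, 0, 0, 0.5, 0],
  [0.8, 0, 0, 0.4, 0],
  [0.8, 0, 0, 0.3, 0],
  [0.8, 0, 0, 0.2, 0],
  [0.8, 0, 0, 0, 0],
])

```text
time: 6.2
ee_pos: [0.4658, -0.285, 0.0246]
tcp_rot: [0.35, 3.091, 0.057]
ft_force: [0.6, 0.4, -1.2]
finger_gap: 0.0502
```

```bash
python3 - <<'E'
from h import *
from rig import ctrl
st(ctrl,(.464,-.311,.024))
E
```

```text
t 6.20 tcp [ 0.4658 -0.285   0.0246] yaw_y 1.346 ztool [ 0.034  0.033 -0.999] F [ 0.6  0.4 -1.2] gap 0.0502 q [ 0.57  0.57 -0.05  1.96 -0.03  0.59  1.9 ]
tool delta/0.03: [-0.14 -0.86 -0.01]
```

Call:
jog_arm([
  [0.8, -0.05, -0.4, -0.05, 0],
  [0.8, -0.05, -0.4, 0, 0],
  [0.8, 0, -0.2, 0, 0],
  [0.8, 0, 0, 0, 0],
])

```text
time: 6.53
ee_pos: [0.4629, -0.3175, 0.0268]
tcp_rot: [0.346, 3.089, 0.055]
ft_force: [-0.0, 0.5, -0.2]
finger_gap: 0.0503
```

```bash
python3 - <<'E'
from h import *
from rig import ctrl
st(ctrl,(.464,-.311,.024))
E
```

```text
t 6.53 tcp [ 0.4629 -0.3175  0.0268] yaw_y 1.348 ztool [ 0.036  0.032 -0.999] F [-0.   0.5 -0.2] gap 0.0503 q [ 0.63  0.59 -0.05  1.93 -0.03  0.61  1.95]
tool delta/0.03: [0.01 0.21 0.1 ]
```

Call:
jog_arm([
  [0.8, 0, 0.2, 0.1, 0],
  [0.8, 0, 0, 0, 0],
])

```text
time: 6.7
ee_pos: [0.4645, -0.314, 0.025]
tcp_rot: [0.352, 3.086, 0.052]
ft_force: [-0.4, 1.2, -1.2]
finger_gap: 0.0501
```

```bash
python3 - <<'E'
from h import *
from rig import ctrl
st(ctrl,(.464,-.311,.024))
E
```

```text
t 6.70 tcp [ 0.4645 -0.314   0.025 ] yaw_y 1.344 ztool [ 0.039  0.03  -0.999] F [-0.4  1.2 -1.2] gap 0.0501 q [ 0.62  0.59 -0.05  1.93 -0.03  0.61  1.94]
tool delta/0.03: [0.04 0.09 0.04]
```

Good (3 mm off). Release gently with a partial opening.

Call:
jog_arm([
  [0.38, 0, 0, 0, 0],
  [0.36, 0, 0, 0, 0],
  [0.33, 0, 0, 0, 0],
  [0.3, 0, 0, 0, 0],
  [0.25, 0, 0, 0, 0],
  [0.22, 0, 0, 0, 0],
  [0.2, 0, 0, 0, 0],
  [0.2, 0, 0, 0, 0],
  [0.2, 0, 0, 0, 0],
  [0.2, 0, 0, 0, 0],
  [0.2, 0, 0, 0, 0],
  [0.2, 0, 0, 0, 0],
])

```text
time: 7.7
ee_pos: [0.4657, -0.3127, 0.0259]
tcp_rot: [0.349, 3.085, 0.053]
ft_force: [-0.2, 0.8, -0.7]
finger_gap: 0.0681
```

```bash
python3 - <<'E'
from h import *
from rig import ctrl
st(ctrl,(.464,-.311,.15))
for n in("top","scene"):
    c=ctrl.capture(n);p=proj(c,(.464,-.311,.032)).astype(int)
    a=c["frame"][p[1]-50:p[1]+50,p[0]-65:p[0]+65]
    cv2.imwrite(f"pics/r_{n}.png",cv2.resize(a,None,fx=3,fy=3)[:,:,::-1])
a=np.hstack([cv2.imread(f"pics/r_{n}.png") for n in("top","scene")]);cv2.imwrite("pics/r.png",a)
E
```

```text
t 7.70 tcp [ 0.4657 -0.3127  0.0259] yaw_y 1.346 ztool [ 0.04   0.03  -0.999] F [-0.2  0.8 -0.7] gap 0.0681 q [ 0.62  0.59 -0.05  1.93 -0.03  0.61  1.94]
tool delta/0.03: [-0.07  0.2  -4.13]
```

View pics/r.png

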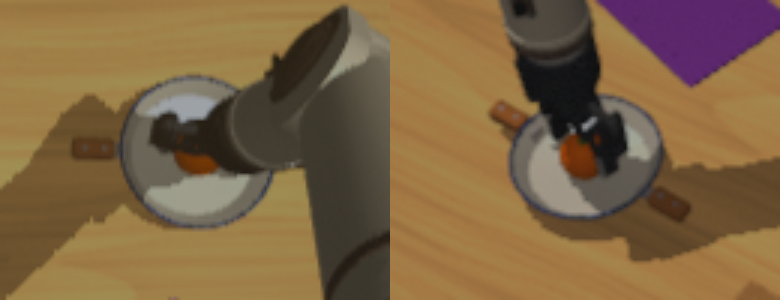

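The ball rests in the middle of the dish, between the open fingers. I'll raise slowly and watch for sideways drift.

Call:
jog_arm([
  [0.2, 0, 0, -0.2, 0],
  [0.15, 0, 0, -0.4, 0],
  [0.1, 0, 0, -0.4, 0],
])

```text
time: 8.05
ee_pos: [0.4625, -0.3122, 0.0553]
tcp_rot: [0.349, 3.09, 0.057]
ft_force: [0.9, -1.2, 0.3]
finger_gap: 0.0768
```

```bash
python3 - <<'E'
from h import *
from rig import ctrl
st(ctrl,(.464,-.311,.17))
E
```

```text
t 8.05 tcp [ 0.4625 -0.3122  0.0553] yaw_y 1.346 ztool [ 0.035  0.033 -0.999] F [ 0.9 -1.2  0.3] gap 0.0768 q [ 0.62  0.54 -0.05  1.93 -0.03  0.67  1.94]
tool delta/0.03: [-0.14  0.2  -3.82]
```

Call:
jog_arm([
  [0, 0, 0, -0.7, 0],
  [0, 0, 0, -0.8, 0],
  [0, 0, 0, -0.8, 0],
  [0, 0, 0, -0.7, 0.5],
  [0, 0, 0, -0.4, 1],
  [0, 0, 0, 0, 1],
  [0, 0, 0, 0, 1],
  [0, 0, 0, 0, 1],
  [0, 0, 0, 0, 1],
  [0, 0, 0, 0, 1],
  [0, 0, 0, 0, 1],
  [0, 0, 0, 0, 1],
  [0, 0, 0, 0, 1],
  [0, 0, 0, 0, 1],
  [0, 0, 0, 0, 1],
  [0, 0, 0, 0, 1],
  [0, 0, 0, 0, 1],
  [0, 0, 0, 0, 0.5],
  [0, 0, 0, 0, 0],
])

```text
time: 9.63
ee_pos: [0.4638, -0.3192, 0.1979]
tcp_rot: [2.331, 2.055, 0.1]
ft_force: [-0.0, 0.4, 0.8]
finger_gap: 0.0853
```

```bash
python3 - <<'E'
from h import *
from rig import ctrl
st(ctrl,(.4687,-.211,.1))
c=ctrl.capture("wrist");cv2.imwrite("pics/w3.png",c["frame"][:,:,::-1])
for p in[(.464,-.311,.032),(.4685,-.205,.033),(.459,-.417,.033)]:print(proj(c,p).round())
k=blob(c,(6,170,80),(18,255,255),(150,0,500,300));print(cv2.minEnclosingCircle(k))
E
```

```text
t 9.63 tcp [ 0.4638 -0.3192  0.1979] yaw_y -0.126 ztool [ 0.07   0.018 -0.997] F [-0.   0.4  0.8] gap 0.0853 q [ 0.4   0.33  0.24  1.87 -0.16  0.92  0.59]
tool delta/0.03: [ 3.51 -0.51  3.33]
[309. 179.]
[298.  66.]
[317. 273.]
((310.0, 179.65853881835938), 24.525737762451172)
```

View pics/w3.png

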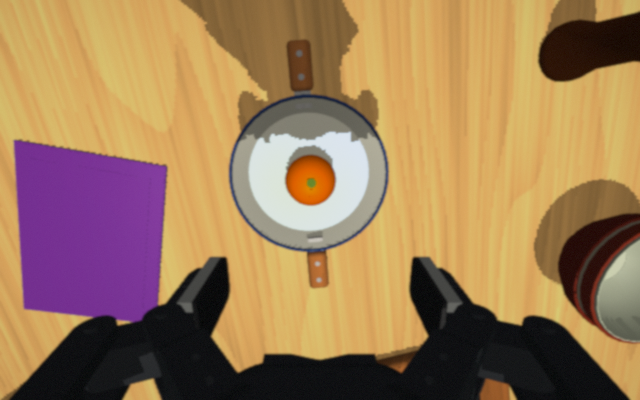

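The ball sits in the middle: (310,180), against (309,179) predicted for the dish centre. The near handle is at (299,65), as predicted. The tool has picked up about 4° of tilt during the turn, so I'll check how the tilt responds to yaw.

Call:
jog_arm([
  [0, 0, 0, 0, -1],
  [0, 0, 0, 0, -1],
  [0, 0, 0, 0, -1],
  [0, 0, 0, 0, -1],
  [0, 0, 0, 0, -1],
  [0, 0, 0, 0, -1],
  [0, 0, 0, 0, 0],
])

```text
time: 10.27
ee_pos: [0.4645, -0.319, 0.2043]
tcp_rot: [1.543, 2.668, 0.081]
ft_force: [-0.0, 0.2, 0.1]
finger_gap: 0.0854
```

```bash
python3 - <<'E'
from h import *
from rig import ctrl
st(ctrl,(.4687,-.211,.1))
E
```

```text
t 10.27 tcp [ 0.4645 -0.319   0.2043] yaw_y 0.523 ztool [ 0.076  0.016 -0.997] F [-0.   0.2  0.1] gap 0.0854 q [ 0.49  0.31  0.12  1.86 -0.12  0.92  1.19]
tool delta/0.03: [3.14 1.66 3.53]
```

Call:
jog_arm([
  [0, 0, 0, 0, 0.4],
  [0, 0, 0, 0, 0.4],
  [0, 0, 0, 0, 0.4],
  [0, 0, 0, 0, 0.4],
  [0, 0, 0, 0, 0.4],
  [0, 0, 0, 0, 0.4],
  [0, 0, 0, 0, 0.4],
  [0, 0, 0, 0, 0.4],
  [0, 0, 0, 0, 0.4],
  [0, 0, 0, 0, 0.4],
  [0, 0, 0, 0, 0.4],
  [0, 0, 0, 0, 0.4],
  [0, 0, 0, 0, 0],
])

```text
time: 11.35
ee_pos: [0.4643, -0.3195, 0.2117]
tcp_rot: [2.193, 2.179, 0.109]
ft_force: [-0.8, 0.7, 0.5]
finger_gap: 0.0857
```

```bash
python3 - <<'E'
from h import *
from rig import ctrl
st(ctrl,(.4687,-.211,.1))
E
```

```text
t 11.35 tcp [ 0.4643 -0.3195  0.2117] yaw_y -0.007 ztool [ 0.084  0.015 -0.996] F [-0.8  0.7  0.5] gap 0.0857 q [ 0.42  0.3   0.21  1.86 -0.15  0.93  0.7 ]
tool delta/0.03: [ 3.56 -0.19  3.78]
```

Call:
jog_arm([
  [0, 0, 0, 0, 0],
  [0, 0, 0, 0, 0],
  [0, 0, 0, 0, 0],
  [0, 0, 0, 0, 0],
  [0, 0, 0, 0, 0],
  [0, 0, 0, 0, 0],
])

```text
time: 11.85
ee_pos: [0.4644, -0.3195, 0.2129]
tcp_rot: [2.191, 2.179, 0.109]
ft_force: [0.2, 0.8, 0.4]
finger_gap: 0.0854
```

```bash
python3 - <<'E'
from h import *
from rig import ctrl
print(st(ctrl,(.4687,-.211,.1))["joints"].round(4))
E
```

```text
t 11.85 tcp [ 0.4644 -0.3195  0.2129] yaw_y -0.006 ztool [ 0.085  0.015 -0.996] F [0.2 0.8 0.4] gap 0.0854 q [ 0.42  0.3   0.21  1.86 -0.15  0.93  0.7 ]
tool delta/0.03: [ 3.56 -0.2   3.81]
[ 0.4179  0.3004  0.2105  1.862  -0.1539  0.9302  0.7006]
```

Call:
jog_arm([
  [0, 0, 0, 0.9, 0],
  [0, 0, 0, 0.9, 0],
  [0, 0, 0, 0.9, 0],
  [0, 0, 0, 0, 0],
])

```text
time: 12.18
ee_pos: [0.474, -0.32, 0.1327]
tcp_rot: [2.185, 2.174, 0.112]
ft_force: [-0.8, 0.4, -0.6]
finger_gap: 0.0854
```

```bash
python3 - <<'E'
from h import *
from rig import ctrl
print(st(ctrl,(.4687,-.211,.1))["joints"].round(4))
E
```

```text
t 12.18 tcp [ 0.474  -0.32    0.1327] yaw_y -0.006 ztool [ 0.091  0.011 -0.996] F [-0.8  0.4 -0.6] gap 0.0854 q [ 0.43  0.41  0.19  1.91 -0.2   0.76  0.74]
tool delta/0.03: [ 3.62 -0.3   1.11]
[ 0.4325  0.4138  0.1875  1.9137 -0.198   0.7608  0.7364]
```

Call:
jog_arm([
  [0, 0.57, -0.8, 0, 0],
  [0, 0.57, -0.8, 0, 0],
  [0, 0.57, -0.8, 0, 0],
  [0, 0, 0, 0, 0],
])

```text
time: 12.52
ee_pos: [0.4, -0.2673, 0.1266]
tcp_rot: [2.188, 2.176, 0.11]
ft_force: [-1.2, 1.0, -0.9]
finger_gap: 0.0849
```

```bash
python3 - <<'E'
from h import *
from rig import ctrl
print(st(ctrl,(.4687,-.211,.1))["joints"].round(4))
E
```

```text
t 12.52 tcp [ 0.4    -0.2673  0.1266] yaw_y -0.006 ztool [ 0.088  0.012 -0.996] F [-1.2  1.  -0.9] gap 0.0849 q [ 0.41  0.28  0.19  2.13 -0.18  0.68  0.72]
tool delta/0.03: [1.87 2.19 1.11]
[ 0.4105  0.2825  0.1901  2.1281 -0.1796  0.6766  0.7231]
```

Call:
jog_arm([
  [0, 0, 0, -1, 0],
  [0, 0, 0, -1, 0],
  [0, 0, 0, -1, 0],
  [0, 0, 0, -1, 0],
  [0, 0, 0, 0, 0],
])

```text
time: 12.93
ee_pos: [0.3858, -0.2678, 0.2544]
tcp_rot: [2.192, 2.178, 0.108]
ft_force: [1.1, -0.6, -0.2]
finger_gap: 0.0856
```

```bash
python3 - <<'E'
from h import *
from rig import ctrl
print(st(ctrl,(.4687,-.211,.1))["joints"].round(4))
E
```

```text
t 12.93 tcp [ 0.3858 -0.2678  0.2544] yaw_y -0.007 ztool [ 0.085  0.014 -0.996] F [ 1.1 -0.6 -0.2] gap 0.0856 q [ 0.39  0.08  0.22  2.03 -0.09  0.98  0.65]
tool delta/0.03: [1.83 2.31 5.39]
[ 0.3855  0.0782  0.221   2.0263 -0.0928  0.9792  0.6484]
```

Call:
jog_arm([
  [0, 0, 0, 0.3, 0],
  [0, 0, 0, 0.3, 0],
  [0, 0, 0, 0.3, 0],
  [0, 0, 0, 0.3, 0],
  [0, 0, 0, 0.3, 0],
  [0, 0, 0, 0.3, 0],
  [0, 0, 0, 0.3, 0],
  [0, 0, 0, 0.3, 0],
  [0, 0, 0, 0.3, 0],
  [0, 0, 0, 0, 0],
])

```text
time: 13.77
ee_pos: [0.3909, -0.2653, 0.163]
tcp_rot: [2.196, 2.181, 0.106]
ft_force: [-0.5, 0.0, -0.2]
finger_gap: 0.0857
```

```bash
python3 - <<'E'
from h import *
from rig import ctrl
print(st(ctrl,(.4687,-.211,.1))["joints"].round(4))
E
```

```text
t 13.77 tcp [ 0.3909 -0.2653  0.163 ] yaw_y -0.008 ztool [ 0.08   0.017 -0.997] F [-0.5  0.  -0.2] gap 0.0857 q [ 0.4   0.21  0.21  2.11 -0.15  0.77  0.7 ]
tool delta/0.03: [1.79 2.4  2.33]
[ 0.3963  0.2129  0.2093  2.1117 -0.1479  0.7704  0.6965]
```

Call:
jog_arm([
  [0, -0.57, 0.8, 0, 0],
  [0, -0.57, 0.8, 0, 0],
  [0, -0.57, 0.8, 0, 0],
  [0, 0, 0, 0, 0],
])

```text
time: 14.1
ee_pos: [0.4623, -0.3168, 0.1646]
tcp_rot: [2.2, 2.186, 0.105]
ft_force: [1.0, -0.2, 0.0]
finger_gap: 0.0856
```

```bash
python3 - <<'E'
from h import *
from rig import ctrl
print(st(ctrl,(.4687,-.211,.1))["joints"].round(4))
E
```

```text
t 14.10 tcp [ 0.4623 -0.3168  0.1646] yaw_y -0.007 ztool [ 0.075  0.021 -0.997] F [ 1.  -0.2  0. ] gap 0.0856 q [ 0.42  0.36  0.21  1.9  -0.18  0.84  0.72]
tool delta/0.03: [3.48 0.03 2.24]
[ 0.4196  0.3621  0.2084  1.9024 -0.179   0.8425  0.723 ]
```

The fast-up, slow-down, in-and-out cycle reduces the tilt, so I'll repeat it.

Call:
jog_arm([
  [0, 0.57, -0.8, 0, 0],
  [0, 0.57, -0.8, 0, 0],
  [0, 0.57, -0.8, 0, 0],
  [0, 0, 0, -1, 0],
  [0, 0, 0, -1, 0],
  [0, 0, 0, -1, 0],
  [0, 0, 0, 0.3, 0],
  [0, 0, 0, 0.3, 0],
  [0, 0, 0, 0.3, 0],
  [0, 0, 0, 0.3, 0],
  [0, 0, 0, 0.3, 0],
  [0, 0, 0, 0.3, 0],
  [0, 0, 0, 0.3, 0],
  [0, 0, 0, 0.3, 0],
  [0, 0, 0, 0.3, 0],
  [0, -0.57, 0.8, 0, 0],
  [0, -0.57, 0.8, 0, 0],
  [0, -0.57, 0.8, 0, 0],
  [0, 0, 0, 0, 0],
])

```text
time: 15.68
ee_pos: [0.4509, -0.3093, 0.1518]
tcp_rot: [2.218, 2.203, 0.095]
ft_force: [1.4, -1.0, 1.0]
finger_gap: 0.0858
```

```bash
python3 - <<'E'
from h import *
from rig import ctrl
print(st(ctrl,(.4687,-.211,.1))["joints"].round(4))
E
```

```text
t 15.68 tcp [ 0.4509 -0.3093  0.1518] yaw_y -0.008 ztool [ 0.053  0.033 -0.998] F [ 1.4 -1.   1. ] gap 0.0858 q [ 0.42  0.37  0.21  1.92 -0.18  0.84  0.73]
tool delta/0.03: [3.22 0.48 1.86]
[ 0.4151  0.3722  0.2127  1.9226 -0.1813  0.8385  0.7263]
```

Call:
jog_arm([
  [0, 0.57, -0.8, 0, 0],
  [0, 0.57, -0.8, 0, 0],
  [0, 0.57, -0.8, 0, 0],
  [0, -0.57, 0.8, 0, 0],
  [0, -0.57, 0.8, 0, 0],
  [0, -0.57, 0.8, 0, 0],
  [0, 0.57, -0.8, 0, 0],
  [0, 0.57, -0.8, 0, 0],
  [0, 0.57, -0.8, 0, 0],
  [0, -0.57, 0.8, 0, 0],
  [0, -0.57, 0.8, 0, 0],
  [0, -0.57, 0.8, 0, 0],
  [0, 0, 0, 0, 0],
])

```text
time: 16.77
ee_pos: [0.4151, -0.2857, 0.1151]
tcp_rot: [-2.192, -2.169, -0.069]
ft_force: [1.1, -1.0, 0.0]
finger_gap: 0.0853
```

```bash
python3 - <<'E'
from h import *
from rig import ctrl
print(st(ctrl,(.4687,-.211,.1))["joints"].round(4))
E
```

```text
t 16.77 tcp [ 0.4151 -0.2857  0.1151] yaw_y -0.010 ztool [-0.008  0.072 -0.997] F [ 1.1 -1.   0. ] gap 0.0853 q [ 0.41  0.4   0.21  1.99 -0.19  0.82  0.73]
tool delta/0.03: [2.47 1.77 0.67]
[ 0.4145  0.4011  0.2111  1.9875 -0.1866  0.8183  0.7324]
```

Call:
jog_arm([
  [0, 0.6, 0.4, -0.6, 0],
  [0, 0.9, 0.4, -0.3, 0],
  [0, 0.9, 0.4, 0, 0],
  [0, 0.9, 0.4, 0, 0],
  [0, -0.9, 0, 0, 0],
  [0, -0.9, 0, 0, 0],
  [0, -0.9, 0, 0, 0],
  [0, 0.9, 0, 0, 0],
  [0, 0.9, 0, 0, 0],
  [0, 0.9, 0, 0, 0],
  [0, 0, 0, 0, 0],
])

```text
time: 17.68
ee_pos: [0.4638, -0.1851, 0.1394]
tcp_rot: [-2.191, -2.161, -0.062]
ft_force: [0.2, 1.2, -0.1]
finger_gap: 0.0853
```

```bash
python3 - <<'E'
from h import *
from rig import ctrl
print(st(ctrl,(.4687,-.211,.1))["joints"].round(4))
E
```

```text
t 17.68 tcp [ 0.4638 -0.1851  0.1394] yaw_y -0.013 ztool [-0.016  0.074 -0.997] F [ 0.2  1.2 -0.1] gap 0.0853 q [ 0.22  0.35  0.18  1.99 -0.16  0.86  0.49]
tool delta/0.03: [-0.95  0.2   1.24]
[ 0.2238  0.3517  0.176   1.9863 -0.1619  0.8583  0.4859]
```

Call:
jog_arm([
  [0, 0.6, -0.15, -0.8, 0],
  [0, 0.95, -0.24, -0.8, 0],
  [0, 0.95, -0.24, -0.2, 0],
  [0, 0.95, -0.24, 0, 0],
  [0, 0.95, -0.24, 0, 0],
  [0, 0.95, -0.24, 0, 0],
  [0, 0.95, -0.24, 0, 0],
  [0, 0.95, -0.24, 0, 0],
  [0, 0.95, -0.24, 0, 0],
  [0, 0.95, -0.24, 0, 0],
  [0, 0.95, -0.24, 0, 0],
  [0, 0.95, -0.24, 0, 0],
  [0, 0.95, -0.24, 0, 0],
  [0, 0.95, -0.24, 0, 0],
  [0, 0.95, -0.24, 0, 0],
  [0, 0.95, -0.24, 0, 0],
  [0, 0.95, -0.24, 0, 0],
  [0, 0.95, -0.24, 0, 0],
  [0, 0.95, -0.24, 0, 0],
  [0, 0, 0, 0, 0],
])

```text
time: 19.35
ee_pos: [0.3261, 0.3647, 0.2275]
tcp_rot: [-2.189, -2.156, -0.061]
ft_force: [-0.1, 1.1, 1.3]
finger_gap: 0.0857
```

```bash
python3 - <<'E'
from h import *
from rig import ctrl
print(st(ctrl,(.33,.4,.2))["joints"].round(4))
E
```

```text
t 19.35 tcp [0.3261 0.3647 0.2275] yaw_y -0.015 ztool [-0.02   0.077 -0.997] F [-0.1  1.1  1.3] gap 0.0857 q [-0.57  0.17 -0.31  1.99 -0.01  0.94 -0.88]
tool delta/0.03: [1.1  0.13 1.  ]
[-0.5662  0.1746 -0.3118  1.9862 -0.0139  0.9432 -0.8798]
```

Call:
jog_arm([
  [0, 0.3, -0.6, -0.5, 0],
  [0, 0.45, -0.85, -0.5, 0],
  [0, 0.45, -0.85, 0, 0],
  [0, 0.45, -0.85, 0, 0],
  [0, 0.45, -0.85, 0, 0],
  [0, 0.45, -0.85, 0, 0],
  [0, 0.45, -0.85, 0, 0],
  [0, 0.45, -0.85, 0, 0],
  [0, 0.45, -0.85, 0, 0],
  [0, 0.45, -0.85, 0, 0],
  [0, 0, 0, 0, 0],
])

```text
time: 20.27
ee_pos: [0.0722, 0.4977, 0.2678]
tcp_rot: [-2.191, -2.151, -0.052]
ft_force: [-0.5, -0.2, 0.7]
finger_gap: 0.0854
```

```bash
python3 - <<'E'
from h import *
from rig import ctrl
print(st(ctrl,(.07,.5,.2))["joints"].round(4))
E
```

```text
t 20.27 tcp [0.0722 0.4977 0.2678] yaw_y -0.017 ztool [-0.026  0.074 -0.997] F [-0.5 -0.2  0.7] gap 0.0854 q [-0.95  0.16 -0.55  1.92  0.06  1.01 -1.54]
tool delta/0.03: [-0.09 -0.02  2.26]
[-0.9524  0.1561 -0.5524  1.9238  0.0597  1.013  -1.5445]
```

Call:
jog_arm([
  [0, -0.97, -0.15, 0, 0],
  [0, -0.97, -0.15, 0, 0],
  [0, -0.97, -0.15, 0, 0],
  [0, 0.97, 0.15, 0, 0],
  [0, 0.97, 0.15, 0, 0],
  [0, 0.97, 0.15, 0, 0],
  [0, -0.97, -0.15, 0, 0],
  [0, -0.97, -0.15, 0, 0],
  [0, -0.97, -0.15, 0, 0],
  [0, 0.97, 0.15, 0, 0],
  [0, 0.97, 0.15, 0, 0],
  [0, 0.97, 0.15, 0, 0],
  [0, 0, 0, 0, 0],
])

```text
time: 21.35
ee_pos: [0.0743, 0.4605, 0.2381]
tcp_rot: [-2.215, -2.178, 0.009]
ft_force: [0.0, 0.7, -0.3]
finger_gap: 0.0854
```

```bash
python3 - <<'E'
from h import *
from rig import ctrl
print(st(ctrl,(.07,.5,.2))["joints"].round(4))
E
```

```text
t 21.35 tcp [0.0743 0.4605 0.2381] yaw_y -0.017 ztool [-0.029  0.021 -0.999] F [ 0.   0.7 -0.3] gap 0.0854 q [-0.92  0.16 -0.57  2.    0.06  1.   -1.54]
tool delta/0.03: [ 1.29 -0.13  1.3 ]
[-0.9235  0.1568 -0.5675  1.9953  0.0636  0.9962 -1.5356]
```

Call:
jog_arm([
  [0, -0.97, -0.15, 0, 0],
  [0, -0.97, -0.15, 0, 0],
  [0, -0.97, -0.15, 0, 0],
  [0, 0.97, 0.15, 0, 0],
  [0, 0.97, 0.15, 0, 0],
  [0, 0.97, 0.15, 0, 0],
  [0, 0, 0, 0, 0],
])

```text
time: 21.93
ee_pos: [0.0777, 0.4424, 0.2292]
tcp_rot: [-2.23, -2.184, 0.022]
ft_force: [0.4, 0.8, 0.6]
finger_gap: 0.0857
```

```bash
python3 - <<'E'
from h import *
from rig import ctrl
print(st(ctrl,(.3,.37,.2))["joints"].round(4))
E
```

```text
t 21.93 tcp [0.0777 0.4424 0.2292] yaw_y -0.021 ztool [-0.024  0.005 -1.   ] F [0.4 0.8 0.6] gap 0.0857 q [-0.9   0.14 -0.58  2.03  0.06  0.99 -1.53]
tool delta/0.03: [-2.26  7.48  0.78]
[-0.9034  0.145  -0.5759  2.0304  0.0648  0.9876 -1.5307]
```

Call:
jog_arm([
  [0, -0.3, 0.5, 0, 0],
  [0, -0.53, 0.84, 0, 0],
  [0, -0.53, 0.84, 0, 0],
  [0, -0.53, 0.84, 0, 0],
  [0, -0.53, 0.84, 0, 0],
  [0, -0.53, 0.84, 0, 0],
  [0, -0.53, 0.84, 0, 0],
  [0, -0.53, 0.84, 0, 0],
  [0, -0.53, 0.84, 0, 0],
  [0, -0.53, 0.84, 0, 0],
  [0, -0.53, 0.84, 0, 0],
  [0, -0.6, 0.7, 0, 0],
  [0, -0.8, 0.4, 0, 0],
  [0, -0.9, 0.2, 0, 0],
  [0, -0.9, 0.2, 0, 0],
  [0, -0.9, 0.2, 0, 0],
  [0, -0.9, 0.2, 0, 0],
  [0, -0.9, 0.2, 0, 0],
  [0, -0.9, 0.2, 0, 0],
  [0, -0.9, 0.2, 0, 0],
])

```text
time: 23.6
ee_pos: [0.4223, 0.0109, 0.2067]
tcp_rot: [-2.21, -2.184, 0.027]
ft_force: [1.7, 0.3, 0.6]
finger_gap: 0.0855
```

```bash
python3 - <<'E'
from h import *
from rig import ctrl
print(st(ctrl,(.4687,-.211,.1))["joints"].round(4))
E
```

```text
t 23.60 tcp [0.4223 0.0109 0.2067] yaw_y -0.012 ztool [-0.037  0.012 -0.999] F [1.7 0.3 0.6] gap 0.0855 q [-0.07  0.12 -0.01  2.1  -0.02  0.96 -0.08]
tool delta/0.03: [-7.42  1.76  3.41]
[-0.0683  0.1165 -0.0089  2.0997 -0.017   0.9609 -0.079 ]
```

Call:
jog_arm([
  [0, -0.9, 0.22, 0, 0.2],
  [0, -0.9, 0.22, 0, 0.2],
  [0, -0.9, 0.22, 0, 0],
  [0, -0.9, 0.22, 0.2, 0],
  [0, -0.9, 0.22, 0.3, 0],
  [0, -0.9, 0.22, 0.5, 0],
  [0, -0.9, 0.22, 0.5, 0],
  [0, -0.5, 0.15, 0.5, 0],
  [0, 0, 0, 0.3, 0],
  [0, 0, 0, 0, 0],
])

```text
time: 24.43
ee_pos: [0.4544, -0.2167, 0.1281]
tcp_rot: [-2.27, -2.123, 0.024]
ft_force: [-1.4, 0.9, 0.4]
finger_gap: 0.0855
```

```bash
python3 - <<'E'
from h import *
from rig import ctrl
print(st(ctrl,(.4687,-.211,.06))["joints"].round(4))
E
```

```text
t 24.43 tcp [ 0.4544 -0.2167  0.1281] yaw_y -0.067 ztool [-0.034  0.014 -0.999] F [-1.4  0.9  0.4] gap 0.0855 q [ 0.26  0.37  0.16  1.99 -0.08  0.83  0.39]
tool delta/0.03: [0.2  0.54 2.26]
[ 0.2587  0.3696  0.159   1.989  -0.0764  0.8257  0.3939]
```

Call:
jog_arm([
  [0, 0.2, 0.5, 0, -0.1],
  [0, 0, 0.1, 0.9, 0],
  [0, 0, 0, 0.9, 0],
  [0, 0, 0, 0.4, 0],
  [0, 0, 0, 0, 0],
])

```text
time: 24.85
ee_pos: [0.4705, -0.2063, 0.0615]
tcp_rot: [-2.256, -2.137, 0.018]
ft_force: [-0.1, 0.4, 0.7]
finger_gap: 0.0854
```

```bash
python3 - <<'E'
from h import *
from rig import ctrl
print(st(ctrl,(.4687,-.211,.006))["joints"].round(4))
c=ctrl.capture("wrist")
for p in[(.464,-.311,.032),(.4685,-.205,.033)]:print(proj(c,p).round())
k=blob(c,(6,170,80),(18,255,255),(150,0,500,300));print(cv2.minEnclosingCircle(k))
cv2.imwrite("pics/w4.png",c["frame"][:,:,::-1])
E
```

```text
t 24.85 tcp [ 0.4705 -0.2063  0.0615] yaw_y -0.054 ztool [-0.032  0.017 -0.999] F [-0.1  0.4  0.7] gap 0.0854 q [ 0.26  0.49  0.13  2.   -0.1   0.69  0.4 ]
tool delta/0.03: [-0.19  0.01  1.85]
[ 0.2565  0.4927  0.1322  1.997  -0.1042  0.6943  0.4016]
[321. 378.]
[319. 238.]
((323.0, 230.7014923095703), 36.121986389160156)
```

View pics/w4.png

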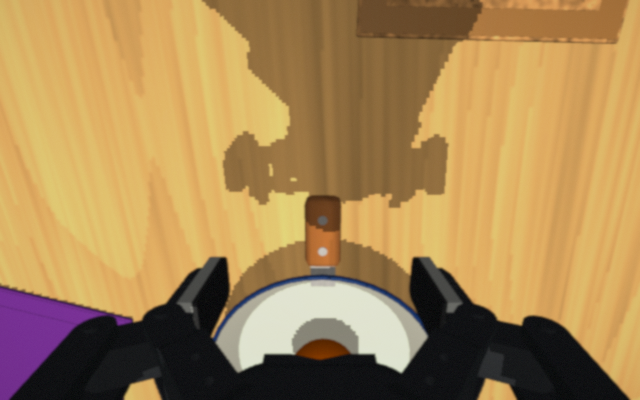

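The handle is at (323,230), within 5 mm of the prediction and square to the jaws. Descending.

Call:
jog_arm([
  [0, 0, 0.05, 0.6, 0],
  [0, 0, 0, 0.6, 0],
  [0, 0, 0, 0.4, 0],
  [0, 0, 0, 0, 0],
])

```text
time: 25.23
ee_pos: [0.4747, -0.2036, 0.0185]
tcp_rot: [-2.256, -2.146, 0.009]
ft_force: [-0.3, 0.4, 0.5]
finger_gap: 0.0855
```

```bash
python3 - <<'E'
from h import *
from rig import ctrl
print(st(ctrl,(.471,-.206,.006))["joints"].round(4))
E
```

```text
t 25.23 tcp [ 0.4747 -0.2036  0.0185] yaw_y -0.050 ztool [-0.023  0.016 -1.   ] F [-0.3  0.4  0.5] gap 0.0855 q [ 0.27  0.57  0.11  2.01 -0.12  0.6   0.41]
tool delta/0.03: [-0.09 -0.11  0.42]
[ 0.2653  0.5687  0.1145  2.007  -0.1217  0.6001  0.4142]
```

Call:
jog_arm([
  [0, 0, -0.12, 0.42, 0],
  [0.1, 0, 0, 0, 0],
  [0.2, 0, 0, 0, 0],
  [0.3, 0, 0, 0, 0],
  [0.4, 0, 0, 0, 0],
  [0.45, 0, 0, 0, 0],
  [0.5, 0, 0, 0, 0],
  [0.55, 0, 0, 0, 0],
  [0.6, 0, 0, 0, 0],
  [0.64, 0, 0, 0, 0],
  [0.66, 0, 0, 0, 0],
], newtons=25)

```text
time: 26.15
ee_pos: [0.4762, -0.204, 0.0137]
tcp_rot: [-2.261, -2.153, 0.001]
ft_force: [-1.0, -0.0, -0.2]
finger_gap: 0.029
```

```bash
python3 - <<'E'
from h import *
from rig import ctrl
print(st(ctrl,(.471,-.206,.006))["joints"].round(4))
E
```

```text
t 26.15 tcp [ 0.4762 -0.204   0.0137] yaw_y -0.049 ztool [-0.014  0.014 -1.   ] F [-1.  -0.  -0.2] gap 0.0290 q [ 0.27  0.57  0.11  2.01 -0.13  0.58  0.42]
tool delta/0.03: [-0.08 -0.16  0.26]
[ 0.2688  0.5749  0.1106  2.0125 -0.1251  0.5784  0.4189]
```

Call:
jog_arm([
  [0.6, 0, -0.15, 0.3, 0],
  [0.6, 0, 0, 0, 0],
])

```text
time: 26.32
ee_pos: [0.4714, -0.2037, 0.0042]
tcp_rot: [-2.261, -2.154, 0.0]
ft_force: [-0.5, 0.5, -0.3]
finger_gap: 0.034
```

```bash
python3 - <<'E'
from h import *
from rig import ctrl
print(st(ctrl,(.471,-.206,.006))["joints"].round(4))
E
```

```text
t 26.32 tcp [ 0.4714 -0.2037  0.0042] yaw_y -0.049 ztool [-0.013  0.014 -1.   ] F [-0.5  0.5 -0.3] gap 0.0340 q [ 0.27  0.59  0.11  2.02 -0.13  0.55  0.42]
tool delta/0.03: [-0.08 -0.01 -0.06]
[ 0.2743  0.5872  0.1067  2.0248 -0.1281  0.5532  0.4248]
```

Well placed. Close gently, then build up force.

Call:
jog_arm([
  [0.65, 0, 0, 0, 0],
  [0.7, 0, 0, 0, 0],
  [0.74, 0, 0, 0, 0],
  [0.78, 0, 0, 0, 0],
  [0.85, 0, 0, 0, 0],
  [1, 0, 0, 0, 0],
  [1, 0, 0, 0, 0],
], newtons=30)

```text
time: 26.9
ee_pos: [0.4709, -0.2035, 0.0034]
tcp_rot: [-2.261, -2.152, 0.001]
ft_force: [-0.5, -0.4, 0.7]
finger_gap: 0.0217
```

Call:
jog_arm([
  [1, 0, 0, 0, 0],
  [1, 0, 0, 0, 0],
  [1, 0, 0, 0, 0],
  [1, 0, 0, 0, 0],
], newtons=120)

```text
time: 27.23
ee_pos: [0.4709, -0.2035, 0.0036]
tcp_rot: [-2.261, -2.152, 0.001]
ft_force: [-0.5, 0.4, 0.3]
finger_gap: 0.0202
```

```bash
python3 - <<'E'
from h import *
from rig import ctrl
print(st(ctrl,(.471,-.206,.106))["joints"].round(4))
E
```

```text
t 27.23 tcp [ 0.4709 -0.2035  0.0036] yaw_y -0.049 ztool [-0.014  0.014 -1.   ] F [-0.5  0.4  0.3] gap 0.0202 q [ 0.27  0.59  0.11  2.03 -0.13  0.55  0.42]
tool delta/0.03: [-0.04 -0.04 -3.42]
[ 0.2746  0.5882  0.1065  2.0252 -0.1285  0.5527  0.4248]
```

Call:
jog_arm([
  [1, 0, 0, -0.06, 0],
  [1, 0, 0, -0.1, 0],
  [1, 0, 0, -0.14, 0],
  [1, 0, 0, -0.16, 0],
  [1, 0, 0, -0.18, 0],
  [1, 0, 0, -0.18, 0],
  [1, 0, 0, -0.18, 0],
  [1, 0, 0, -0.18, 0],
  [1, 0, 0, -0.16, 0],
  [1, 0, 0, -0.12, 0],
  [1, 0, 0, -0.06, 0],
  [1, 0, 0, 0, 0],
])

```text
time: 28.23
ee_pos: [0.4707, -0.2037, 0.054]
tcp_rot: [-2.26, -2.151, 0.001]
ft_force: [-0.1, -0.6, -3.0]
finger_gap: 0.0203
```

```bash
cat >> h.py <<'E'
def look(ctrl,name,pt,w=70,h=50,f=5):
    c=ctrl.capture(name);p=proj(c,pt).astype(int);x0,y0=max(p[0]-w,0),max(p[1]-h,0)
    a=c["frame"][y0:p[1]+h,x0:p[0]+w]
    return cv2.resize(a,None,fx=f,fy=f,interpolation=cv2.INTER_CUBIC)[:,:,::-1],(x0,y0)
E
python3 - <<'E'
from h import *
from rig import ctrl
print(st(ctrl,(.471,-.206,.116))["joints"].round(4))
a,o=look(ctrl,"scene",(.464,-.306,.06));cv2.imwrite("pics/l1.png",a);print(o)
E
```

```text
t 28.23 tcp [ 0.4707 -0.2037  0.054 ] yaw_y -0.049 ztool [-0.015  0.015 -1.   ] F [-0.1 -0.6 -3. ] gap 0.0203 q [ 0.26  0.5   0.12  2.01 -0.11  0.66  0.41]
tool delta/0.03: [-0.05 -0.02 -2.07]
[ 0.2602  0.4966  0.1245  2.015  -0.1112  0.6563  0.41  ]
(np.int64(159), np.int64(100))
```

View pics/l1.png

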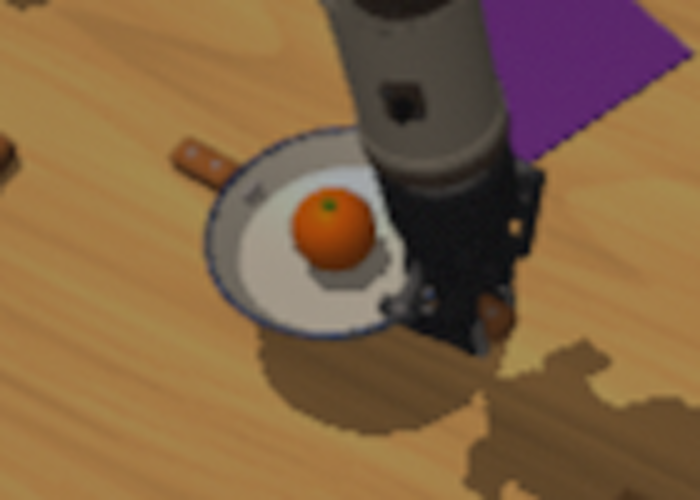

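The dish is off the bar and the ball is near its middle, at crop (334,228). The free handle is at crop (207,163). I'll check the ball offset and droop numerically.

```bash
cat >> h.py <<'E'
def ball(ctrl,name,z,box):
    c=ctrl.capture(name);k=blob(c,(6,170,60),(18,255,255),box);e=cv2.minEnclosingCircle(k);print(name,"ball px",np.round(e[0],1),"r %.1f"%e[1],ray(c,e[0],z).round(4));return c
E
python3 - <<'E'
from h import *
from rig import ctrl
c=ball(ctrl,"scene",.082,(210,128,240,160))
for z in(.055,.065,.075):print(z,ray(c,(200.4,132.6),z).round(4))
E
```

```text
scene ball px [225.3 145.4] r 8.1 [ 0.4678 -0.3144  0.082 ]
0.055 [ 0.4506 -0.4301  0.055 ]
0.065 [ 0.456 -0.423  0.065]
0.075 [ 0.4614 -0.416   0.075 ]
```

Level to within about 0.02 rad, with the ball 7 mm from centre. I'll continue lifting and carry slowly toward y≈0.

Call:
jog_arm([
  [1, 0, 0, -0.05, 0],
  [1, 0, 0, -0.1, 0],
  [1, 0, 0, -0.14, 0],
  [1, 0, 0, -0.16, 0],
  [1, 0, 0, -0.16, 0],
  [1, 0.03, 0, -0.16, 0],
  [1, 0.06, 0, -0.16, 0],
  [1, 0.09, 0, -0.16, 0],
  [1, 0.12, 0, -0.14, 0],
  [1, 0.15, 0, -0.12, 0],
  [1, 0.18, 0, -0.08, 0],
  [1, 0.21, 0, -0.05, 0],
  [1, 0.24, 0, 0, 0],
  [1, 0.25, 0, 0, 0],
  [1, 0.25, 0, 0, 0],
  [1, 0.25, 0, 0, 0],
  [1, 0.25, 0, 0, 0],
  [1, 0.25, 0, 0, 0],
  [1, 0.25, 0, 0, 0],
  [1, 0.25, 0, 0, 0],
])

```text
time: 30.0
ee_pos: [0.4744, -0.1099, 0.1028]
tcp_rot: [-2.257, -2.149, 0.003]
ft_force: [0.4, 0.4, -1.7]
finger_gap: 0.0202
```

```bash
python3 - <<'E'
from h import *
from rig import ctrl
s=ctrl.read_state();st(ctrl,(.473,.011,.104))
E
```

```text
t 30.00 tcp [ 0.4744 -0.1099  0.1028] yaw_y -0.049 ztool [-0.019  0.017 -1.   ] F [ 0.4  0.4 -1.7] gap 0.0202 q [ 0.09  0.38  0.11  2.05 -0.08  0.74  0.2 ]
tool delta/0.03: [ 4.02 -0.25  0.03]
```

Call:
jog_arm([
  [1, 0.25, -0.02, 0, 0],
  [1, 0.25, -0.02, 0, 0],
  [1, 0.25, -0.02, 0, 0],
  [1, 0.25, -0.02, 0, 0],
  [1, 0.25, -0.02, 0, 0],
  [1, 0.25, -0.02, 0, 0],
  [1, 0.25, -0.02, 0, 0],
  [1, 0.25, -0.02, 0, 0],
  [1, 0.25, -0.02, 0, 0],
  [1, 0.25, -0.02, 0, 0],
  [1, 0.25, 0, 0, 0],
  [1, 0.22, 0, 0, 0],
  [1, 0.19, 0, 0, 0],
  [1, 0.16, 0, 0, 0],
  [1, 0.13, 0, 0, 0],
  [1, 0.1, 0, 0, 0],
  [1, 0.07, 0, 0, 0],
  [1, 0.04, 0, 0, 0],
  [1, 0, 0, 0, 0],
])

```text
time: 31.58
ee_pos: [0.4741, 0.014, 0.105]
tcp_rot: [-2.255, -2.152, 0.002]
ft_force: [0.5, -0.3, -2.5]
finger_gap: 0.0204
```

```bash
python3 - <<'E'
from h import *
from rig import ctrl
st(ctrl,(.473,.011,.104))
for n in("scene","top"):
    c=ctrl.capture(n);p=proj(c,(.469,-.093,.132)).astype(int);print(n,p)
    k=blob(c,(6,170,60),(18,255,255),(p[0]-16,p[1]-16,p[0]+16,p[1]+16));e=cv2.minEnclosingCircle(k);print(e,ray(c,e[0],.132).round(4))
E
```

```text
t 31.58 tcp [0.4741 0.014  0.105 ] yaw_y -0.047 ztool [-0.018  0.017 -1.   ] F [ 0.5 -0.3 -2.5] gap 0.0204 q [-0.13  0.35  0.07  2.08 -0.06  0.73 -0.07]
tool delta/0.03: [-0.1  -0.03  0.03]
scene [285 165]
((280.86566162109375, 165.6119384765625), 8.65544319152832) [ 0.476  -0.1055  0.132 ]
top [368 193]
((372.52325439453125, 191.89535522460938), 8.246652603149414) [ 0.4744 -0.1053  0.132 ]
```

The ball is at (0.475,-0.105), about 16 mm from the dish centre on the free-handle side, leaning on the slope and stable. Now the smooth turn.

Call:
jog_arm([
  [1, 0, 0, 0, -0.06],
  [1, 0, 0, 0, -0.1],
  [1, 0, 0, 0, -0.14],
  [1, 0, 0, 0, -0.18],
  [1, 0, 0, 0, -0.22],
  [1, 0, 0, 0, -0.26],
  [1, 0, 0, 0, -0.3],
  [1, 0, 0, 0, -0.34],
  [1, 0, 0, 0, -0.38],
  [1, 0, 0, 0, -0.4],
  [1, 0, 0, 0, -0.4],
  [1, 0, 0, 0, -0.4],
  [1, 0, 0, 0, -0.4],
  [1, 0, 0, 0, -0.4],
])

```text
time: 32.85
ee_pos: [0.4734, 0.0114, 0.1048]
tcp_rot: [-1.746, -2.582, -0.004]
ft_force: [-0.5, 0.8, -1.8]
finger_gap: 0.0205
```

```bash
cat >> h.py <<'E'
def chk(ctrl,n="scene"):
    s=st(ctrl,(.473,.011,.104));R=Rot.from_rotvec(s["tcp_rot"]).as_matrix()
    a=np.arctan2(R[1,1],R[0,1])-np.pi/2;d=s["ee_pos"][:2]+.1035*np.array([np.cos(a),np.sin(a)]);z=s["ee_pos"][2]+.028
    c=ctrl.capture(n);p=proj(c,(*d,z)).astype(int)
    k=blob(c,(6,170,60),(18,255,255),(p[0]-18,p[1]-18,p[0]+18,p[1]+18));e=cv2.minEnclosingCircle(k);b=ray(c,e[0],z)
    print("free dir %.3f"%a,"dish",d.round(3),"ball",b.round(3),"off mm",((b[:2]-d)*1000).round(1))
E
python3 - <<'E'
from h import *
from rig import ctrl
chk(ctrl)
E
```

```text
t 32.85 tcp [0.4734 0.0114 0.1048] yaw_y 0.381 ztool [-0.019  0.016 -1.   ] F [-0.5  0.8 -1.8] gap 0.0205 q [-0.05  0.35 -0.02  2.08 -0.01  0.73  0.32]
tool delta/0.03: [-0.01 -0.02  0.03]
free dir -1.189 dish [ 0.512 -0.085] ball [ 0.525 -0.098  0.133] off mm [ 13.  -13.2]
```

Call:
jog_arm([
  [1, 0, 0, 0, -0.4],
  [1, 0, 0, 0, -0.4],
  [1, 0, 0, 0, -0.4],
  [1, 0, 0, 0, -0.4],
  [1, 0, 0, 0, -0.4],
  [1, 0, 0, 0, -0.4],
  [1, 0, 0, 0, -0.4],
  [1, 0, 0, 0, -0.4],
  [1, 0, 0, 0, -0.4],
  [1, 0, 0, 0, -0.4],
  [1, 0, 0, 0, -0.4],
  [1, 0, 0, 0, -0.4],
  [1, 0, 0, 0, -0.4],
  [1, 0, 0, 0, -0.4],
  [1, 0, 0, 0, -0.4],
  [1, 0, 0, 0, -0.4],
  [1, 0, 0, 0, -0.4],
])

```text
time: 34.32
ee_pos: [0.4705, 0.009, 0.1038]
tcp_rot: [-0.734, -3.025, -0.012]
ft_force: [-0.6, -0.4, -2.1]
finger_gap: 0.0203
```

```bash
python3 - <<'E'
from h import *
from rig import ctrl
chk(ctrl)
E
```

```text
t 34.32 tcp [0.4705 0.009  0.1038] yaw_y 1.095 ztool [-0.026  0.014 -1.   ] F [-0.6 -0.4 -2.1] gap 0.0203 q [ 0.08  0.36 -0.17  2.08  0.07  0.73  0.97]
tool delta/0.03: [-0.04  0.1  -0.01]
free dir -0.476 dish [ 0.562 -0.038] ball [ 0.581 -0.046  0.132] off mm [18.1 -7.6]
```

Call:
jog_arm([
  [1, 0, 0, 0, -0.4],
  [1, 0, 0, 0, -0.4],
  [1, 0, 0, 0, -0.4],
  [1, 0, 0, 0, -0.4],
  [1, 0, 0, 0, -0.38],
  [1, 0, 0, 0, -0.35],
  [1, 0, 0, 0, -0.31],
  [1, 0, 0, 0, -0.27],
  [1, 0, 0, 0, -0.23],
  [1, 0, 0, 0, -0.19],
  [1, 0, 0, 0, -0.15],
  [1, 0, 0, 0, -0.11],
  [1, 0, 0, 0, -0.07],
  [1, 0, 0, 0, -0.04],
  [1, 0, 0, 0, 0],
  [1, 0, 0, 0, 0],
  [1, 0, 0, 0, 0],
  [1, 0, 0, 0, 0],
])

```text
time: 35.87
ee_pos: [0.4684, 0.0072, 0.103]
tcp_rot: [-0.146, -3.107, -0.018]
ft_force: [-0.7, -0.1, -2.5]
finger_gap: 0.0203
```

```bash
python3 - <<'E'
from h import *
from rig import ctrl
chk(ctrl);chk(ctrl,"top")
a,o=look(ctrl,"top",(.576,0,.1),50,40,8);b,o2=look(ctrl,"scene",(.576,0,.1),50,40,8);print(o,o2)
cv2.imwrite("pics/f1.png",cv2.resize(np.vstack([a,b]),None,fx=.46,fy=.46,interpolation=cv2.INTER_AREA) if 0 else np.hstack([a,b])[:, :][::2,::2])
E
```

```text
t 35.87 tcp [0.4684 0.0072 0.103 ] yaw_y 1.477 ztool [-0.031  0.013 -0.999] F [-0.7 -0.1 -2.5] gap 0.0203 q [ 0.16  0.36 -0.25  2.08  0.11  0.74  1.31]
tool delta/0.03: [-0.14  0.14 -0.04]
free dir -0.094 dish [ 0.571 -0.003] ball [ 0.59  -0.008  0.131] off mm [19. -5.]
t 35.92 tcp [0.4685 0.0072 0.103 ] yaw_y 1.477 ztool [-0.03   0.013 -0.999] F [-0.2 -0.2 -2.4] gap 0.0203 q [ 0.16  0.36 -0.25  2.08  0.11  0.74  1.31]
tool delta/0.03: [-0.14  0.14 -0.04]Traceback (most recent call last):
  File "<stdin>", line 3, in <module>
  File "h.py", line 28, in chk
    k=blob(c,(6,170,60),(18,255,255),(p[0]-18,p[1]-18,p[0]+18,p[1]+18));e=cv2.minEnclosingCircle(k);b=ray(c,e[0],z)
  File "h.py", line 11, in blob
    return max(cv2.findContours(m,cv2.RETR_EXTERNAL,cv2.CHAIN_APPROX_NONE)[0],key=cv2.contourArea)
ValueError: max() iterable argument is empty
```

```bash
python3 - <<'E'
from h import *
from rig import ctrl
b,o2=look(ctrl,"scene",(.576,0,.1),55,42,7);print(o2)
cv2.imwrite("pics/f1.png",b)
c=ctrl.capture("scene")
for a in((.677,-.013,.128),(.572,-.003,.106),(.572,.077,.135),(.572,-.083,.135)):print(a,((proj(c,a)-o2)*7).round())
E
```

```text
(np.int64(240), np.int64(172))
(0.677, -0.013, 0.128) [210. 455.]
(0.572, -0.003, 0.106) [384. 278.]
(0.572, 0.077, 0.135) [564. 332.]
(0.572, -0.083, 0.135) [203. 152.]
```

View pics/f1.png

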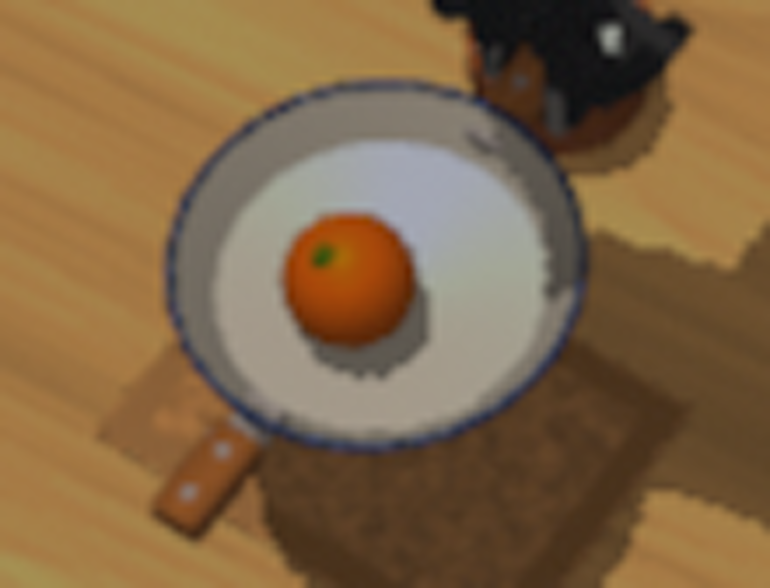

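The scene crop shows the ball at (349,280), the rim centre at about (376,265), and the free handle at (207,477). The handle is lower than predicted, which suggests droop. I'll triangulate with the top view.

```bash
python3 - <<'E'
from h import *
from rig import ctrl
b,o2=look(ctrl,"top",(.59,0,.1),55,42,7);print(o2)
cv2.imwrite("pics/f2.png",b)
c=ctrl.capture("top")
for a in((.677,-.013,.136),(.572,-.003,.135)):print(a,((proj(c,a)-o2)*7).round())
E
```

```text
(np.int64(279), np.int64(114))
(0.677, -0.013, 0.136) [421.  73.]
(0.572, -0.003, 0.135) [401. 315.]
```

View pics/f2.png

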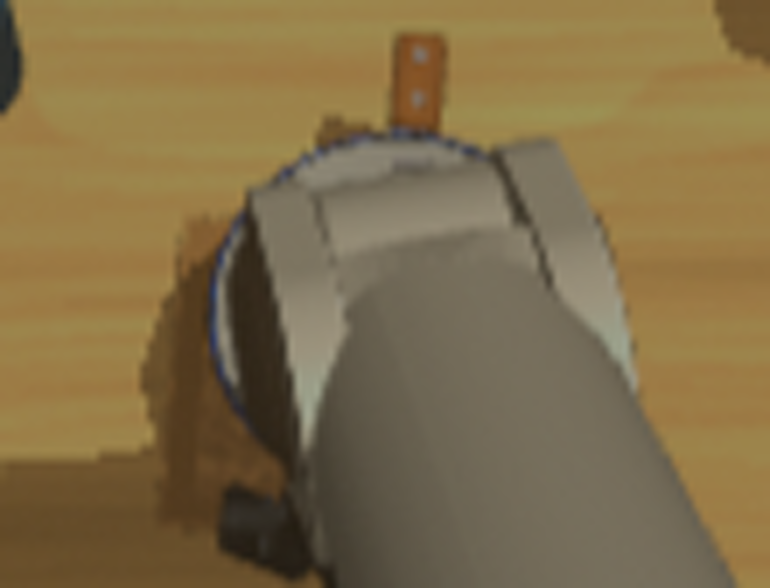

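In the top crop the rivets are at (420,54) and (418,98); in the scene crop they are at (222,450) and (188,492).

```bash
python3 - <<'E'
from h import *
from rig import ctrl
T,S=ctrl.capture("top"),ctrl.capture("scene")
P=lambda c:np.array(c["mtx"])@np.array(c["view"])[:3]
for n,a,b in(("outer",(420,54),(188,492)),("inner",(418,98),(222,450))):
    x=cv2.triangulatePoints(P(T),P(S),np.array(a,float)/7+(279,114),np.array(b,float)/7+(240,172)).ravel();print(n,x[:3]/x[3])
d=__import__("pickle").load(open("d0.pkl","rb"))
# same check on the start pictures: handles known to have tops at z=.033
for a,b in(((400,199.5),(256.4,170.2)),((468.5,202),(203,141))):
    x=cv2.triangulatePoints(P(d["top"]),P(d["scene"]),np.array(a,float),np.array(b,float)).ravel();print("start",x[:3]/x[3])
E
```

```text
outer [ 0.69138345 -0.0137897   0.12162492]
inner [ 0.6712227  -0.0121949   0.12232537]
start [ 0.46955343 -0.20608874  0.02814768]
start [ 0.45950574 -0.4189319   0.02832268]
```

The grip is at the handle's middle (free handle 0.2135 m away), so the dish centre is about (0.575,-0.003), which is on the mat centre. Droop is about 0.04 rad. With the corrected height the ball is about 15 mm off centre. I'll check that it is at rest, then hand in.

```bash
python3 - <<'E'
from h import *
from rig import ctrl
for i in range(8):
    c=ctrl.capture("scene")
    if i%3==0 or i==7:
        k=blob(c,(6,170,60),(18,255,255),(270,195,310,230));e=cv2.minEnclosingCircle(k);M=cv2.moments(k);px=(M["m10"]/M["m00"],M["m01"]/M["m00"])
        print(np.round(px,2),np.round(e[0],2),ray(c,e[0],.127).round(4),np.hypot(*(ray(c,e[0],.127)[:2]-(.575,-.003))).round(4))
s=st(ctrl,(.473,.011,.104));print(np.abs(s["dq"]).max())
E
```

```text
[289.34 211.53] [289.5 211.5] [ 0.5881 -0.0088  0.127 ] 0.0144
[289.29 211.52] [289.46 211.46] [ 0.5881 -0.009   0.127 ] 0.0144
[289.27 211.44] [289.28 211.41] [ 0.5882 -0.0095  0.127 ] 0.0147
[289.27 211.44] [289.28 211.41] [ 0.5882 -0.0095  0.127 ] 0.0147
t 36.67 tcp [0.4684 0.0071 0.103 ] yaw_y 1.477 ztool [-0.031  0.013 -0.999] F [ 0.3  0.2 -1.8] gap 0.0201 q [ 0.16  0.36 -0.25  2.08  0.11  0.74  1.31]
tool delta/0.03: [-0.14  0.14 -0.04]
0.007463199898500443
```

The ball and dish are at rest and all measures are inside the limits.

```bash
python3 -c "
from rig import ctrl
print(ctrl.finish_job())"
```

```text
the job is handed in; nothing more can be done
None
```

The job is done and handed in at about 36.7 s. I set the clementine in the dish and let it go. I then gripped the dish by the handle on its left (+y) side, lifted it, carried it level over to the mat and turned it about a quarter turn. No verdict was reported.

Last checks, with the dish at rest:

| Measure | Estimate | Limit |
|---|---|---|
| Dish centre from mat centre | within about 5 mm | 50 mm |
| Underside above the bar | about 95–100 mm | 50–180 mm |
| Free-handle line from mat x | about 0.01 rad, pointing to the diner's side | 0.21 rad |
| Dish tilt | about 0.05 rad | 0.1 rad |
| Clementine from dish centre | about 15 mm, moving under 1 mm between pictures | 22 mm |

- **Tool tilt:** the tool drifted up to about 0.09 rad during the moves. I worked it back to about 0.02 rad before gripping, which took roughly 15 s.
- **Checks that disagreed:** my first end estimate, which assumed a level dish, put the clementine about 20 mm off centre. Locating the free handle in two views showed the dish drooping about 0.04 rad towards it, which brought the offset down to about 15 mm. The 0.05 rad total also counts a sideways lean of about 0.03 rad that I worked out from the tool's tilt and did not measure.
- **Not checked:** I took no final measurement that the apple, lime, mug, pepper mill and ramekin stayed in place. All moves were planned clear of them.

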